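# Fit a controller module into its dock so it trips the presence switch

## Robot

A 6-joint arm with a two-finger parallel gripper is mounted at the origin on the work surface. World frame = base frame: x ahead of the robot, y to its left, z up, the work surface at z = 0. Lengths are in m, angles in rad, forces in N, time in s.
With the tool pointing down it reaches from about 0.35 to 0.85 m from the base axis. Payload 8.1 kg.
Tool frame: the origin (TCP) lies at the centre of the arm's flange, where the gripper is bolted on; the fingertips stand 186 mm ahead of it and the grasp point (between the pads) lies 167 mm ahead of it; z points along the fingers, y is the direction in which the jaws open and shut (so a half turn about z gives the same grasp; the last joint's range is limited). The gripper opens to 93 mm and grips with 3 to 60 N. Pads are 15 mm wide; open, the fingers measure 128 mm over their backs; the gripper's body (75 mm by 188 mm) begins 65 mm behind the grasp point.
Start: joints at [1.1, 0.13, 1.488, -0, 1.523, -0.085], TCP at [0.226, 0.556, 0.405] pointing down, gripper open.
Joint ranges: [-2.96, 2.96], [-0.89, 2.26], [0.02, 2.5], [-1.34, 4.48], [0, 2.73], [-2.66, 2.66]. Speed limits (rad/s): [2.39, 2.39, 2.79, 3.14, 3.14, 3.14].

## Interface

Orientations are given as a rotation vector (axis times angle).
In Python, from plant import robot, viewer, order gives the robot as it stands.
- The arm moves only by the tool apply_moves, never from a script. Its argument "deltas" is a list of rows, each a list of 3 entries, a list of its own where there are three numbers: the finger opening in mm, from 0 to 93, then the shift along the tool's x, y, z in mm, then the turn about the tool's z in rad. In form: [[grip, [dx, dy, dz], yaw], ...]. A call has 1 to 5 rows; each row shifts and turns the commanded pose from where the row before left it, along the tool's axes as they then stand; what a row does not reach is not made up. A row lasts 1/8 s, in which the tool goes at most 62.5 mm and 10.7 degrees, less where a joint would pass 70% of its speed; a pose out of reach is approached as far as the arm can. A call is refused whole if a number of a shift passes 62.5 or a number of a turn 0.188, either way. A call with a gripper value outside its range is refused whole. The fingers move at their own pace and stop on an object; "grip_force" is the grip in N (left out, the last holds). Time passes only in rows, so rows that do not move let the fingers close. It gives the time, the measured TCP pose, the force and the opening at its end, in the units of the state.
- robot.read_state(): the state, without advancing time (a new reading comes with each control period).
- viewer.read_camera(name): name is "scene" or "top" or "wrist"; returns the picture (420x560x3 uint8, blue, green, red); there is no depth.
- viewer.get_calibration(name): a dict with "fx", "fy", "cx", "cy" (pixels), "R" (3x3) and "t" (3): a world point X has camera coordinates R X + t. Camera axes: x right, y down, z forward; pixel columns grow to the right and rows downward; lengths in m; the calibration is good to about 2 mm. The wrist camera is an equidistant fisheye: a pixel r from the principal point sees the ray r / f radians off the axis. A picture is of the moment at which its call begins: read the wrist's pose just before it. get_calibration takes no time and is no camera call; for the wrist camera it gives the pose at the moment of the call.
- order.close_job(): hands the job in, once; it reports no verdict.
The state is a dict: "t": time; "q": joint angles; "dq": joint speeds; "joint_torque": joint torques, N m; "tool_pos": TCP position; "orientation": TCP orientation; "force": force on the tool from outside, world axes, zero at the start; "wrist_torque": the same for the moment, N m; "opening": finger opening in m.
Only numpy, scipy, OpenCV 4.12 (cv2) and the standard library are available. Lean on these libraries where they do the work, as an engineer would, in place of code of your own. Each camera call takes 0.05 s, during which the arm holds its last target. There are 200 camera calls.

## Task

Fit the controller module that has a low foot into the dock on the rail: foot first and foot-end down, gently push the foot in under the two hooks against the sprung switch lever, then let the other end down behind the sill. Leave the module lying flat in the dock, holding the switch lever pressed by itself, and leave everything else on the table where it lies.

Things in the scene. Friction and masses are not known exactly. Their poses are not given: they have to be found in the camera images.
- module_center (a point): Grey module to fit, 0.18-0.33 kg: block 76 (x) x 44 (y) x 60 mm high with a low foot 24 long x 44 wide x 14 high out of the bottom of its -x end (100 mm long in all). This point: centre of the block, 30 mm above the underside, 62 from the foot's tip, 38 from the rear (+x) end. It starts standing on its underside (z up), foot roughly towards the robot.
- dock: Fixed plinth with a mounting rail, from 130 to -x to 85 mm to +x of its origin, 74 wide, 10 high; origin at table height. An aluminium nest is clamped on it, centred across the rail, axes alike, but ANYWHERE up to 20 mm either way along the dock's x: that place is not measured and must be felt or seen. The nest's other points below suppose it at the middle. The foot goes in towards the dock's -x.
- nest_floor (a point): Middle of the nest floor, 18 mm above the dock's underside (true along x only within 20 mm, see dock). Side rails 14 mm high above the floor stand 50 mm apart inside. The pocket is 105 mm long between stop faces (-x end) and sill (+x end); the hooks bar the module from being dropped in level.
- nest_stop (a point): Point at floor level, on the middle line, in the plane of the stop faces of the two end posts (53 mm to -x of nest_floor; along x true only within 20 mm). Each post carries a hook jutting 11 mm in +x, underside 19 and top 26 mm above the floor. Posts and hooks lie 13 to 27 mm either side of the middle; the lever hangs between. A black switch body behind is 46 mm high.
- nest_sill (a point): Point on the middle line at the top inner edge of the sill at the +x end (52 mm to +x of nest_floor; along x true only within 20 mm). The sill is 12 mm high above the nest floor and 8 mm thick; the module's rear end must come down inside it (on its -x side).
- switch_lever (a joint): Angle of the steel roller lever, hinged 40 mm above the nest floor, 7 mm behind the stop faces. 0 = free: roller (10 mm diameter, 10 mm above the floor) with its front 15 mm ahead (+x) of the stop faces. Grows as pushed to -x: 0.46 with the foot at the stop faces, 0.31 with the module resting back on the sill; trips at 0.22. Spring: 2 N free, 5 to 6 N fully in.
- short_module: Bystander: grey module without a foot, 76 x 44 x 60 mm high; origin at the centre of its underside.
- wide_module: Bystander: grey module without a foot, 100 x 70 x 60 mm high; origin at the centre of its underside.
- screwdriver: Bystander: screwdriver 190 mm long lying along its x; origin under its middle.
- mug: Bystander: white mug, 80 mm across, 90 mm high; origin at the centre of its underside.
- relay: Bystander: relay on a socket, 40 x 28 x 42 mm high; origin at the centre of its underside.
- terminal_strip: Bystander: terminal strip 30 (x) x 110 (y) x 18 mm high; origin at the centre of its underside.
- rail_offcut: Bystander: piece of mounting rail 200 (x) x 35 x 8 mm high; origin at the centre of its underside.
Not all that is in view belongs to the job. What is shaped like the part that bears module_center but yellow is not meant. Of the things that look like the dock, the middle-sized one is meant.

How it is judged:
By the outcome, as a careful person would: the job done as asked, in the order asked, and still so for the second after the job is handed in, with the robot touching nothing.
It also fails if it takes over 48 s, if anything falls off the work surface, if the arm or the gripper's body presses on something with over 40 N, if the wrist force passes 120 N, or if a joint passes its speed limit or range.

## Working session

There is one attempt and no reset: what is moved stays moved. The work goes in short steps, Python scripts to look and compute and a tool call to move; the robot and the scene stay as the last step left them, time stands still between calls to the robot, and variables do not carry over. Pictures are saved under pics/ and viewed, about 8 in all and at most 12, crops included, and the job is handed in when it is done.

Besides the shell and the picture viewer there is one more tool, called after "Call:" as name([rows], argument=value, ...), one row to a line, values as JSON. apply_moves: Moves the arm, as the interface text tells. Its arguments: {"type":"object","properties":{"deltas":{"type":"array"},"grip_force":{"type":"number"}},"required":["deltas"]}

```bash
ls; mkdir -p pics
python3 - <<'E'
from plant import robot, viewer
import cv2,numpy as np
s=robot.read_state(); print({k:np.round(v,3) for k,v in s.items()})
for n in ("scene","top"):
    im=viewer.read_camera(n); cv2.imwrite(f"pics/{n}0.png",im)
    c=viewer.get_calibration(n); print(n,c)
E
```

```text
pics
{'t': np.float64(0.0), 'q': array([ 1.1  ,  0.131,  1.489, -0.   ,  1.523, -0.085]), 'dq': array([ 0.   ,  0.   ,  0.   , -0.001,  0.001, -0.001]), 'joint_torque': array([ 1.0000e-03, -5.5984e+01, -4.9176e+01,  7.7000e-02,  3.5000e-02,
       -0.0000e+00]), 'tool_pos': array([0.226, 0.556, 0.404]), 'orientation': array([-6.020e-01, -3.083e+00,  3.000e-03]), 'force': array([0.307, 0.183, 0.151]), 'wrist_torque': array([-0.024, -0.028,  0.028]), 'opening': np.float64(0.093)}
scene {'fx': 482.69972914588357, 'fy': 482.69972914588357, 'cx': 279.0484899045507, 'cy': 211.88708618325833, 'R': array([[ 0.873894  ,  0.48605651, -0.00763886],
       [ 0.36372414, -0.66421332, -0.65308913],
       [-0.32251206,  0.56795223, -0.75724252]]), 't': array([-0.46128322, -0.12677702,  1.59311493])}
top {'fx': 518.2431958498352, 'fy': 518.2431958498352, 'cx': 288.7653765918886, 'cy': 218.53093239174962, 'R': array([[ 2.03771739e-02, -9.99792363e-01,  4.33222208e-05],
       [-9.90934238e-01, -2.02023881e-02, -1.32820179e-01],
       [ 1.32793476e-01,  2.66357042e-03, -9.91140151e-01]]), 't': array([7.68607904e-04, 5.28900899e-01, 1.55196013e+00])}
```

View pics/top0.png

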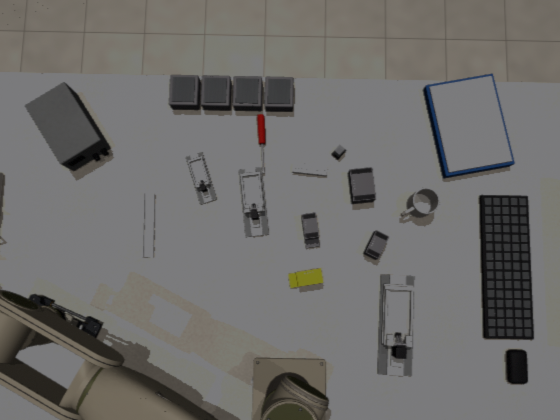

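View pics/scene0.png

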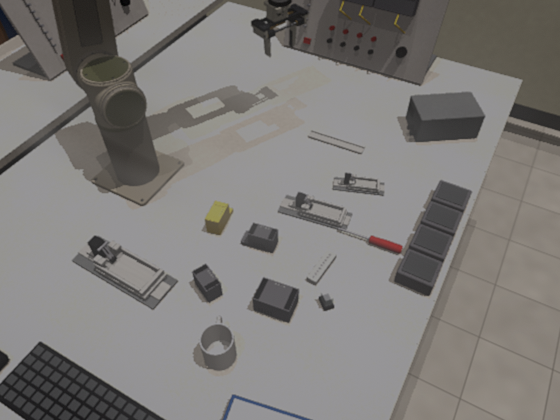

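Top view: the middle-sized dock is at (253,203), the footed module at (311,230), the short module at (376,245), the yellow decoy at (307,278) and the wide one at (362,185). Zooming in on the two that matter.

```bash
cat > h.py <<'E'
import numpy as np, cv2
from plant import robot, viewer, order
from scipy.spatial.transform import Rotation as Rot
def plane(name,px,z,c=None):
    c=c or viewer.get_calibration(name); R=np.array(c['R']);t=np.array(c['t'])
    u=np.array([(px[0]-c['cx'])/c['fx'],(px[1]-c['cy'])/c['fy']])
    if name=="wrist":
        r=np.linalg.norm(u); d=np.r_[u/r*np.sin(r),np.cos(r)] if r>0 else np.array([0,0,1.])
    else: d=np.r_[u,1]
    d=R.T@d; o=-R.T@t
    return o+d*(z-o[2])/d[2]
def proj(name,X,c=None):
    c=c or viewer.get_calibration(name); p=np.array(c['R'])@X+np.array(c['t'])
    if name=="wrist":
        th=np.arctan2(np.hypot(p[0],p[1]),p[2]); k=th/np.hypot(p[0],p[1])
    else: k=1/p[2]
    return np.array([c['fx']*p[0]*k+c['cx'],c['fy']*p[1]*k+c['cy']])
E
python3 - <<'E'
import cv2,numpy as np
a=cv2.imread('pics/top0.png')[160:250,235:335]; b=cv2.imread('pics/scene0.png')[185:265,240:365]
f=lambda x,k:np.clip(cv2.resize(x,None,fx=k,fy=k,interpolation=cv2.INTER_CUBIC).astype(float)*1.5,0,255).astype('uint8')
A=f(a,4);B=f(b,3.2)
o=np.zeros((360,800,3),'uint8');o[:360,:400]=A;o[:B.shape[0],400:]=B[:360,:400];cv2.imwrite('pics/z.png',o)
E
```

```text
(no output)
```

View pics/z.png

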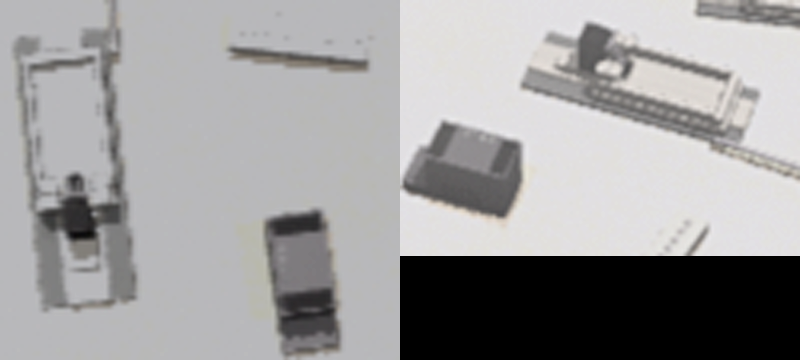

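Left half of the zoom is the top view: the nest's switch points to the robot (crop ≈(80,215)), the sill is at (65,60), and the module's foot is at the bottom (310,335). Coarse positions next.

Run:
```python
from h import *
f=lambda p,z:np.round(plane("top",(235+p[0]/4,160+p[1]/4),z)*1000).astype(int)
for n,p,z in [("mod rearL",(267,220),.06),("rearR",(321,211),.06),("tipL",(283,355),.007),("tipR",(339,349),.007),
 ("dock nearL",(44,308),.01),("nearR",(134,300),.01),("farL",(15,40),.01),("sillL",(28,62),.03),("sillR",(98,54),.03),("postL",(38,208),.044),("postR",(118,205),.044)]:
    print(n,f(p,z))
for n in ("wrist",):
    c=viewer.get_calibration(n); print(c, Rot.from_rotvec(robot.read_state()['orientation']).as_matrix().round(3), -c['R'].T@c['t'])
```

```text
mod rearL [537 -27  60]
rearR [545 -68  60]
tipL [439 -43   7]
tipR [445 -86   7]
dock nearL [472 143  10]
nearR [479  73  10]
farL [683 172  10]
sillL [661 160  30]
sillR [669 105  30]
postL [545 147  44]
postR [549  86  44]
{'fx': 325.19226210127806, 'fy': 325.19226210127806, 'cx': 280.55218941419565, 'cy': 216.97193050662364, 'R': array([[ 0.37576264,  0.92671381, -0.00198678],
       [ 0.89655754, -0.36299076,  0.25381546],
       [ 0.23449311, -0.09715563, -0.96725062]]), 't': array([-0.5991531 , -0.02999058,  0.3896734 ])} [[-0.926  0.376 -0.001]
 [ 0.376  0.926 -0.001]
 [ 0.    -0.002 -1.   ]] [0.1606519  0.58221611 0.38333353]
```

```bash
cat >> h.py <<'E'
def plan(target,ang,n,z=None):
    """rows to bring TCP to target (mm) with tool x at world angle ang (deg); prints round tool-axis rows"""
    s=robot.read_state(); p=s['tool_pos']*1000; M=Rot.from_rotvec(s['orientation']).as_matrix()
    a=np.arctan2(M[1,0],M[0,0]); da=(np.radians(ang)-a+np.pi)%(2*np.pi)-np.pi
    print("at",p.round(1),"ang",np.degrees(a).round(2),"F",np.round(s['force'],1),"open",round(s['opening']*1e3,1),"t",round(s['t'],2))
    c=p.copy(); rows=[]
    for i in range(n):
        d=(np.array(target)-c)/(n-i); x=np.array([np.cos(a),np.sin(a)]); y=np.array([np.sin(a),-np.cos(a)])  # z down
        if M[1,1]*y[1]+M[0,1]*y[0]<0 and i==0: print("y sign?")
        rows.append([round(x@d[:2],1),round(y@d[:2],1),round(-d[2],1)]); r=rows[-1]
        c[:2]+=x*r[0]+y*r[1]; c[2]-=r[2]; k=round(-da/n,3); a-=k; rows[-1]=[r,k]
    for i in range(0,n,5): print(rows[i:i+5])
E
python3 - <<'E'
from h import *
plan((690,133,330),187.3,15)
E
```

```text
at [225.7 555.7 403.8] ang 157.89 F [ 0.5 -0.1 -0.4] open 92.8 t 0.1
[[[np.float64(-39.3), np.float64(-14.5), np.float64(4.9)], np.float64(-0.034)], [[np.float64(-38.8), np.float64(-15.8), np.float64(4.9)], np.float64(-0.034)], [[np.float64(-38.2), np.float64(-17.1), np.float64(4.9)], np.float64(-0.034)], [[np.float64(-37.6), np.float64(-18.4), np.float64(4.9)], np.float64(-0.034)], [[np.float64(-37.0), np.float64(-19.6), np.float64(4.9)], np.float64(-0.034)]]
[[[np.float64(-36.3), np.float64(-20.9), np.float64(4.9)], np.float64(-0.034)], [[np.float64(-35.5), np.float64(-22.1), np.float64(4.9)], np.float64(-0.034)], [[np.float64(-34.8), np.float64(-23.3), np.float64(4.9)], np.float64(-0.034)], [[np.float64(-33.9), np.float64(-24.5), np.float64(4.9)], np.float64(-0.034)], [[np.float64(-33.1), np.float64(-25.6), np.float64(5.0)], np.float64(-0.034)]]
[[[np.float64(-32.2), np.float64(-26.7), np.float64(4.9)], np.float64(-0.034)], [[np.float64(-31.3), np.float64(-27.8), np.float64(5.0)], np.float64(-0.034)], [[np.float64(-30.3), np.float64(-28.9), np.float64(4.9)], np.float64(-0.034)], [[np.float64(-29.3), np.float64(-29.9), np.float64(5.0)], np.float64(-0.034)], [[np.float64(-28.3), np.float64(-30.9), np.float64(4.9)], np.float64(-0.034)]]
```

Call:
apply_moves([
  [93, [-39, -15, 5], -0.034],
  [93, [-39, -16, 5], -0.034],
  [93, [-38, -17, 5], -0.034],
  [93, [-38, -18, 5], -0.034],
  [93, [-37, -20, 5], -0.034],
])

```text
t: 0.72
tool_pos: [0.3812, 0.4133, 0.3791]
orientation: [-0.336, -3.123, 0.001]
force: [0.2, 0.8, -0.1]
opening: 0.0931
```

Call:
apply_moves([
  [93, [-36, -21, 5], -0.034],
  [93, [-36, -22, 5], -0.034],
  [93, [-35, -23, 5], -0.034],
  [93, [-34, -25, 5], -0.034],
  [93, [-33, -26, 5], -0.034],
])

```text
t: 1.35
tool_pos: [0.5363, 0.2718, 0.3541]
orientation: [-0.07, -3.14, 0.0]
force: [-0.2, 0.6, 0.8]
opening: 0.0932
```

Call:
apply_moves([
  [93, [-32, -27, 5], -0.034],
  [93, [-31, -28, 5], -0.034],
  [93, [-30, -29, 5], -0.034],
  [93, [-29, -30, 5], -0.034],
  [93, [-28, -31, 5], -0.034],
])

```text
t: 1.98
tool_pos: [0.6897, 0.13, 0.3289]
orientation: [0.197, -3.134, 0.0]
force: [-0.3, 0.5, 0.1]
opening: 0.0928
```

Run:
```python
from h import *
import pickle
c=viewer.get_calibration("wrist"); im=viewer.read_camera("wrist"); cv2.imwrite("pics/w1.png",im); pickle.dump(c,open("w1.pkl","wb"))
plan((690,133,330),187.3,1)
cc=-c['R'].T@c['t'];print(cc.round(3))
cv2.imwrite("pics/w1z.png",cv2.resize(np.clip(im*1.4,0,255).astype('uint8'),(800,600)))
```

```text
at [691.9 125.9 327.6] ang -172.89 F [-2.2 -2.6 -0.3] open 92.5 t 2.02
[[[np.float64(1.0), np.float64(7.3), np.float64(-2.4)], np.float64(-0.003)]]
[0.62  0.121 0.308]
```

View pics/w1z.png

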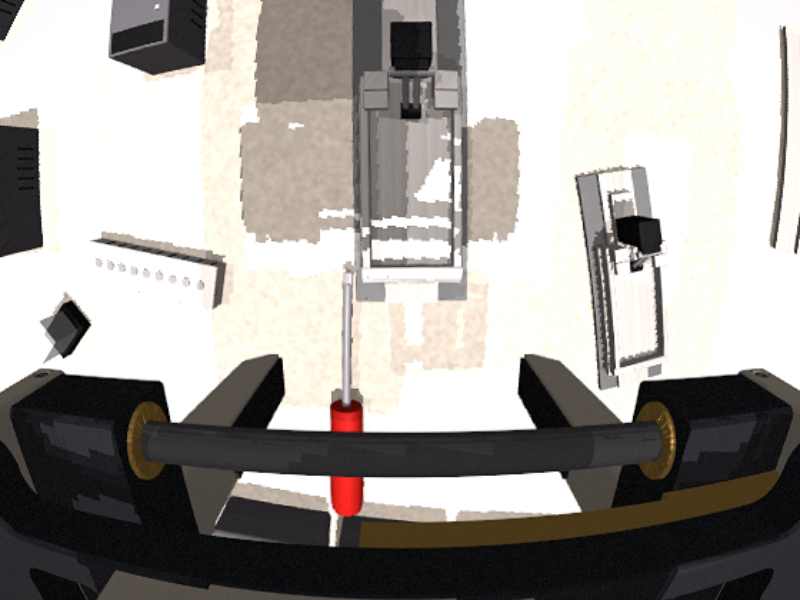

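The wrist picture shows the nest squarely: hook tops end near (376,107)/(446,107) of 800×600, sill inner edge near y≈267, rails at x≈368 and 456. A crop gives finer edges.

Run:
```python
import cv2,numpy as np
a=cv2.imread('pics/w1.png')
u=cv2.resize(a[45:85,240:340],None,fx=6,fy=6,interpolation=cv2.INTER_CUBIC)
l=cv2.resize(a[170:215,240:340],None,fx=6,fy=6,interpolation=cv2.INTER_CUBIC)
o=np.vstack([u,l])
for i in range(0,600,60): cv2.line(o,(i,0),(i,6),(0,0,255),1)
for j in range(0,510,30): cv2.line(o,(0,j),(6,j),(0,0,255),1)
cv2.imwrite('pics/n.png',o)
```

```text
(no output)
```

View pics/n.png

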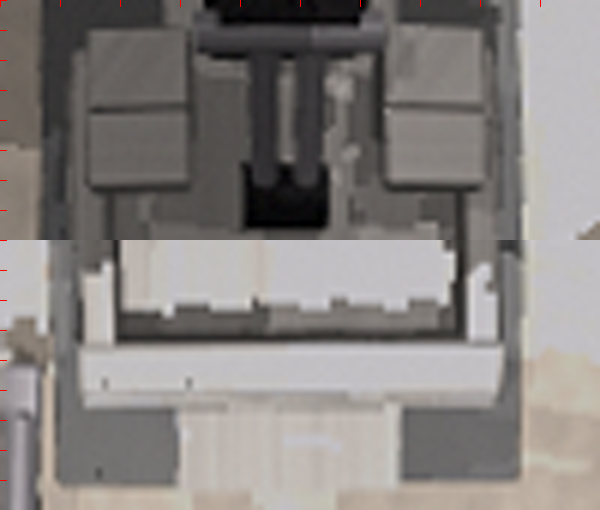

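Run:
```python
from h import *
import pickle
c=pickle.load(open("w1.pkl","rb"))
U=lambda x,y:(240+(x-2.5)/6,45+(y-2.5)/6); L=lambda x,y:(240+(x-2.5)/6,170+(y-240-2.5)/6)
P={}
def g(n,p,z):
    P[n]=plane("wrist",p,z,c)*1000; print(n,P[n].round(1)[:2])
for s,x0,x1 in (("L",90,189),("R",386,485)):
    for n,y in (("back",30),("line",107),("front",185)):
        g(n+s+"0",U(x0,y),.044); g(n+s+"1",U(x1,y),.044)
g("sinL",L(83,343),.030);g("sinR",L(500,345),.030);g("soutL",L(85,407),.03);g("soutR",L(500,403),.03)
g("dockL",L(58,483),.01);g("dockR",L(520,480),.01)
v=(P["sinL"]+P["sinR"])/2-(P["frontL0"]+P["frontR1"])/2; print("axis deg",np.degrees(np.arctan2(v[1],v[0])),np.linalg.norm(v[:2]))
for a,b in (("sinL","sinR"),("dockL","dockR"),("frontL0","frontR1"),("lineL0","lineR1")):
    w=P[a]-P[b]; print(a,np.degrees(np.arctan2(-w[0],w[1])),np.linalg.norm(w[:2]),((P[a]+P[b])/2).round(1))
```

```text
backL0 [552.8  91.7]
backL1 [551.4 105. ]
lineL0 [563.8  93.2]
lineL1 [562.4 106.4]
frontL0 [574.7  94.6]
frontL1 [573.3 107.8]
backR0 [547.9 131.2]
backR1 [545.7 144.4]
lineR0 [558.9 132.5]
lineR1 [556.8 145.7]
frontR0 [569.8 133.9]
frontR1 [567.8 147. ]
sinL [668.3 103.7]
sinR [660.9 163.7]
soutL [677.6 105. ]
soutR [669.4 165. ]
dockL [694.4 100.9]
dockR [684.8 173.3]
axis deg 7.857124867938096 94.19778005643026
sinL -172.98408202530683 60.48857981331111 [664.6 133.7  30. ]
dockL -172.3887354338128 73.01385263929258 [689.6 137.1  10. ]
frontL0 -172.4252426599929 52.91327550212109 [571.2 120.8  44. ]
lineL0 -172.38892955462907 53.01748536607427 [560.3 119.4  44. ]
```

Run:
```python
from h import *
plan((565,-43,310),189.7,5)
```

```text
at [691.9 125.9 327.6] ang -172.89 F [-2.2 -2.6 -0.3] open 92.5 t 2.02
[[[np.float64(29.4), np.float64(-30.4), np.float64(3.5)], np.float64(-0.009)], [[np.float64(29.6), np.float64(-30.1), np.float64(3.5)], np.float64(-0.009)], [[np.float64(29.9), np.float64(-29.8), np.float64(3.5)], np.float64(-0.009)], [[np.float64(30.2), np.float64(-29.6), np.float64(3.6)], np.float64(-0.009)], [[np.float64(30.4), np.float64(-29.3), np.float64(3.5)], np.float64(-0.009)]]
```

Call:
apply_moves([
  [93, [29, -30, 3.5], -0.009],
  [93, [30, -30, 3.5], -0.009],
  [93, [30, -30, 3.5], -0.009],
  [93, [30, -30, 3.5], -0.009],
  [93, [30, -29, 3.5], -0.009],
])

```text
t: 2.65
tool_pos: [0.5613, -0.0384, 0.3116]
orientation: [0.266, -3.13, -0.0]
force: [0.1, -0.2, 0.1]
opening: 0.0928
```

Call:
apply_moves([
  [93, [0, 0, 0], 0],
])

```text
t: 2.78
tool_pos: [0.5609, -0.0393, 0.3113]
orientation: [0.261, -3.129, 0.0]
force: [0.4, 0.9, 0.4]
opening: 0.0931
```

Run:
```python
from h import *
import pickle
c=viewer.get_calibration("wrist"); im=viewer.read_camera("wrist"); cv2.imwrite("pics/w2.png",im); pickle.dump(c,open("w2.pkl","wb"))
plan((565,-43,310),189.7,1)
cv2.imwrite("pics/w2z.png",cv2.resize(im[30:230,180:380],None,fx=3,fy=3,interpolation=cv2.INTER_CUBIC))
```

```text
at [561.8 -38.2 311.9] ang -170.43 F [0.1 0.7 0.1] open 93.0 t 2.83
[[[np.float64(-2.3), np.float64(-5.2), np.float64(1.9)], np.float64(-0.002)]]
```

View pics/w2z.png

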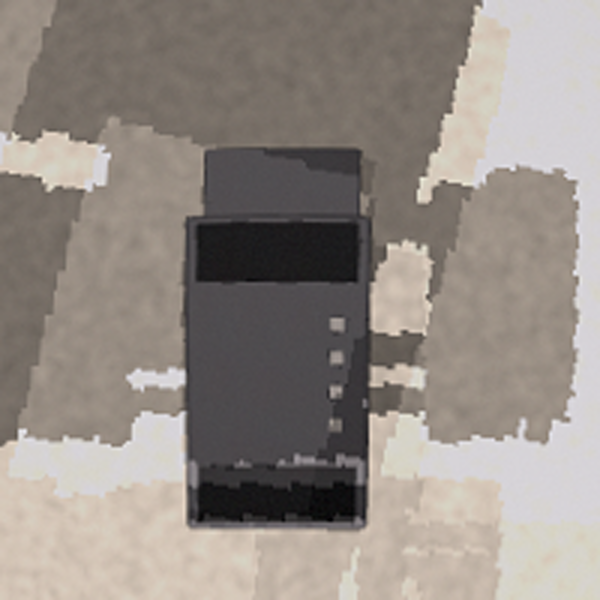

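Crop shows the block top (corners (187,216),(371,216),(366,527),(187,527)) and the foot's tip edge at y≈149, x 205–361.

Run:
```python
from h import *
import pickle
c=pickle.load(open("w2.pkl","rb"))
f=lambda x,y,z:plane("wrist",(180+(x-1)/3,30+(y-1)/3),z,c)*1000
fl,fr,rr,rl=[f(x,y,.06) for x,y in((187,216),(371,216),(366,527),(187,527))]
t0,t1=f(205,149,.014),f(361,150,.014)
print(np.linalg.norm(fl-fr),np.linalg.norm(rl-rr),np.linalg.norm(fl-rl),np.linalg.norm(fr-rr),np.linalg.norm(t0-t1))
F=(fl+fr)/2;R_=(rl+rr)/2;T=(t0+t1)/2
v=(R_-T)[:2]; print("yaw",np.degrees(np.arctan2(v[1],v[0])),"len",np.linalg.norm(v)); w=(rl-fl)+(rr-fr); print("yaw2",np.degrees(np.arctan2(w[1],w[0])))
C=(F+R_)/2; print("C",C.round(1),"tip",T.round(1),"rear",R_.round(1))
```

```text
43.022868726032534 43.561386255679416 74.88292864057615 74.6621724965672 43.712094238586445
yaw 9.050495067867631 len 98.62681115326558
yaw2 8.922220818397305
C [506.4 -54.4  60. ] tip [446.  -64.1  14. ] rear [543.4 -48.6  60. ]
```

Run:
```python
from h import *
plan((521,-52,209),189.0,1)
```

```text
at [561.8 -38.2 311.9] ang -170.43 F [0.1 0.7 0.1] open 93.0 t 2.83
[[[np.float64(42.6), np.float64(-6.8), np.float64(102.9)], np.float64(0.01)]]
```

Call:
apply_moves([
  [93, [21, -3, 10], 0.01],
  [93, [21, -3, 20], 0],
  [93, [0, 0, 25], 0],
  [93, [0, 0, 25], 0],
  [93, [0, 0, 22], 0],
])

```text
t: 3.45
tool_pos: [0.5226, -0.0493, 0.2094]
orientation: [-0.251, 3.131, 0.001]
force: [-0.5, -0.2, 0.1]
opening: 0.0932
```

Call:
apply_moves([
  [93, [0, 0, 0], 0],
  [60, [0, 0, 0], 0],
  [40, [0, 0, 0], 0],
  [40, [0, 0, 0], 0],
  [40, [0, 0, 0], 0],
], grip_force=5)

```text
t: 4.08
tool_pos: [0.5223, -0.0504, 0.2107]
orientation: [-0.25, 3.131, -0.0]
force: [0.8, -0.2, -0.1]
opening: 0.0576
```

Call:
apply_moves([
  [40, [0, 0, 0], 0],
  [40, [0, 0, 0], 0],
  [40, [0, 0, 0], 0],
], grip_force=5)

```text
t: 4.45
tool_pos: [0.5222, -0.0505, 0.2104]
orientation: [-0.25, 3.131, -0.0]
force: [-0.1, -1.4, 2.3]
opening: 0.044
```

Call:
apply_moves([
  [40, [2, 0, -3.5], 0],
  [40, [2.2, 0, -3.4], 0],
  [40, [2.4, 0, -3.3], 0],
  [40, [2.5, 0, -3.1], 0],
  [40, [2.6, 0, -3], 0],
])

```text
t: 5.08
tool_pos: [0.5103, -0.0522, 0.2268]
orientation: [-0.25, 3.132, -0.0]
force: [-0.1, -1.2, -2.8]
opening: 0.0442
```

Call:
apply_moves([
  [40, [0, 0, 0], 0],
  [40, [0, 0, 0], 0],
])

```text
t: 5.32
tool_pos: [0.5105, -0.0522, 0.2265]
orientation: [-0.25, 3.132, 0.0]
force: [0.3, 0.9, -2.0]
opening: 0.0439
```

Run:
```python
from h import *
import pickle
c=viewer.get_calibration("wrist"); im=viewer.read_camera("wrist"); cv2.imwrite("pics/w3.png",im); pickle.dump(c,open("w3.pkl","wb"))
fs=[robot.read_state()['force']]; print(np.round(fs,1))
b=viewer.read_camera("scene")[160:290,190:320]
B=cv2.resize(b,None,fx=3,fy=3,interpolation=cv2.INTER_CUBIC)
cv2.imwrite("pics/w3z.png",np.hstack([cv2.resize(im,(520,390)),cv2.resize(B,(280,280)) if 0 else B[:,:280] if 0 else cv2.copyMakeBorder(cv2.resize(b,(280,280),interpolation=cv2.INTER_CUBIC),0,110,0,0,0)]))
```

```text
[[ 0.9 -0.8 -2.7]]
```

View pics/w3z.png

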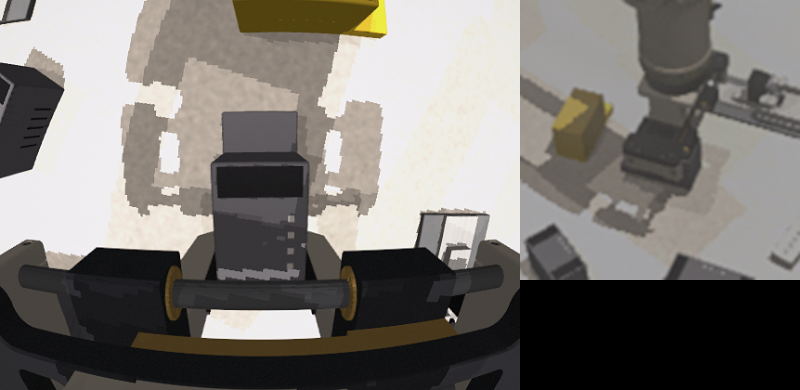

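```bash
cat >> h.py <<'E'
def pred(c,G,yaw,th,rx=77.5,rz=43):
    """pixels of tip top edge, tip bottom, block front-top edge, rear-top given grasp point G (mm)"""
    ax=np.array([np.cos(np.radians(yaw)),np.sin(np.radians(yaw)),0]); up=np.array([0,0,1.]); t=np.radians(th)
    e=ax*np.cos(t)+up*np.sin(t); n=up*np.cos(t)-ax*np.sin(t)
    return [proj("wrist",(G+e*(x-rx)+n*(z-rz))/1000,c).round(1) for x,z in((0,14),(0,0),(24,60),(100,60))]
E
python3 - <<'E'
from h import *
import pickle
c=pickle.load(open("w3.pkl","rb"))
for th in (0,4,8,13): print(th,*pred(c,np.array([510.4,-52.2,59.6]),9,th))
im=cv2.imread("pics/w3.png"); g=cv2.cvtColor(im,6).astype(int)[:, 265:295].mean(1)
print([(i,int(g[i])) for i in range(105,215)])
E
```

```text
0 [280.8 119.6] [280.8 120.7] [280.8 174.8] [280.3 335.3]
4 [280.8 124. ] [280.8 126.3] [280.8 171.1] [280.3 335. ]
8 [280.8 128.8] [280.8 132.3] [280.8 168.2] [280.3 334.5]
13 [280.8 135.2] [280.7 140.1] [280.8 165.6] [280.3 333.4]
[(105, 174), (106, 174), (107, 175), (108, 176), (109, 176), (110, 177), (111, 177), (112, 176), (113, 176), (114, 176), (115, 176), (116, 177), (117, 178), (118, 182), (119, 132), (120, 82), (121, 95), (122, 96), (123, 96), (124, 96), (125, 96), (126, 96), (127, 96), (128, 96), (129, 95), (130, 95), (131, 95), (132, 95), (133, 95), (134, 95), (135, 94), (136, 95), (137, 94), (138, 94), (139, 94), (140, 94), (141, 94), (142, 94), (143, 93), (144, 93), (145, 93), (146, 93), (147, 93), (148, 93), (149, 93), (150, 93), (151, 93), (152, 93), (153, 93), (154, 92), (155, 92), (156, 93), (157, 92), (158, 92), (159, 92), (160, 92), (161, 92), (162, 92), (163, 85), (164, 38), (165, 41), (166, 42), (167, 42), (168, 42), (169, 42), (170, 42), (171, 42), (172, 41), (173, 44), (174, 61), (175, 78), (176, 84), (177, 86), (178, 71), (179, 37), (180, 28), (181, 29), (182, 29), (183, 30), (184, 29), (185, 29), (186, 29), (187, 29), (188, 29), (189, 29), (190, 28), (191, 28), (192, 28), (193, 28), (194, 28), (195, 28), (196, 28), (197, 28), (198, 28), (199, 28), (200, 28), (201, 28), (202, 27), (203, 27), (204, 28), (205, 27), (206, 27), (207, 26), (208, 26), (209, 26), (210, 26), (211, 24), (212, 43), (213, 73), (214, 88)]
```

Tip edge at row 119 and front-top at 174 match tilt 0: it was lifted rigidly. Ease the grip so the foot end sinks.

Call:
apply_moves([
  [40, [0, 0, 0], 0],
  [40, [0, 0, 0], 0],
  [40, [0, 0, 0], 0],
], grip_force=3)

```text
t: 5.8
tool_pos: [0.5105, -0.0522, 0.2265]
orientation: [0.25, -3.131, -0.0]
force: [0.1, 0.2, -2.1]
opening: 0.0442
```

```bash
cat >> h.py <<'E'
def tilt(fn,yaw,rx=77.5,rz=43):
    c=viewer.get_calibration("wrist"); s=robot.read_state(); im=viewer.read_camera("wrist"); cv2.imwrite(fn,im)
    G=s['tool_pos']*1000-[0,0,167]; print("G",G.round(1),"F",s['force'].round(1),"T",s['wrist_torque'].round(2),"t",s['t'].round(2),"op",round(s['opening']*1e3,1))
    g=cv2.cvtColor(im,6).astype(int)[:, 265:295].mean(1); d=np.diff(g)
    print("edges",[(i+1,int(d[i])) for i in range(90,215) if abs(d[i])>12])
    for th in (0,4,8,12,16): print(th,*[p[1] for p in pred(c,G,yaw,th,rx,rz)])
E
python3 -c "
from h import *
tilt('pics/w4.png',9)"
```

```text
Traceback (most recent call last):
  File "h.py", line 37, in tilt
    G=s['tool_pos']*1000-[0,0,167]; print("G",G.round(1),"F",s['force'].round(1),"T",s['wrist_torque'].round(2),"t",s['t'].round(2),"op",round(s['opening']*1e3,1))
                                                                                                                    ^^^^^^^^^^^^
AttributeError: 'float' object has no attribute 'round'
```

```bash
sed -i "s/s\['t'\].round(2),\"op\"/round(s['t'],2),\"op\"/" h.py
python3 -c "
from h import *
tilt('pics/w4.png',9)"
```

```text
G [510.5 -52.1  59.5] F [-0.5  0.6 -2. ] T [ 0.03 -0.   -0.05] t 5.85 op 44.3
edges [(133, -89), (165, -13), (166, -12), (167, 22), (170, -23), (171, -32), (202, 35), (203, 18)]
0 120.0 121.0 175.2 335.5
4 124.3 126.6 171.4 335.2
8 129.1 132.6 168.5 334.7
12 134.2 138.8 166.4 333.8
16 139.6 145.2 165.0 332.7
```

Tilted to about 11–12°. Lock the grip and lift, then carry.

Call:
apply_moves([
  [35, [0, 0, 0], 0],
  [35, [0, 0, 0], 0],
  [35, [0, 0, -10], 0],
  [35, [0, 0, -20], 0],
  [35, [0, 0, -25], 0],
], grip_force=25)

```text
t: 6.52
tool_pos: [0.5103, -0.0521, 0.2823]
orientation: [0.25, -3.131, -0.0]
force: [0.3, 0.1, -2.9]
opening: 0.0437
```

Call:
apply_moves([
  [35, [0, 0, -25], 0],
  [35, [0, 0, -12], 0],
  [35, [0, 0, 0], 0],
])

```text
t: 6.9
tool_pos: [0.5109, -0.0522, 0.3197]
orientation: [-0.25, 3.129, -0.001]
force: [0.3, 0.3, -2.6]
opening: 0.0438
```

```bash
python3 -c "
from h import *
tilt('pics/w5.png',9)
plan((649.9,131.4,317),187.6,10)"
```

```text
G [510.9 -52.2 152.7] F [ 0.3  0.3 -2.6] T [ 0.03 -0.07  0.04] t 6.9 op 43.8
edges [(133, -69), (134, -24), (166, -12), (167, 20), (170, -21), (171, -29), (202, 34), (203, 17)]
0 119.2 120.2 174.4 334.9
4 123.5 125.8 170.7 334.6
8 128.3 131.8 167.8 334.1
12 133.4 138.0 165.6 333.2
16 138.8 144.5 164.2 332.1
at [510.5 -52.2 318.5] ang -170.88 F [-0.4 -0.4 -2. ] open 44.1 t 6.95
[[[np.float64(-16.7), np.float64(15.9), np.float64(0.1)], np.float64(0.003)], [[np.float64(-16.6), np.float64(16.0), np.float64(0.2)], np.float64(0.003)], [[np.float64(-16.6), np.float64(16.0), np.float64(0.1)], np.float64(0.003)], [[np.float64(-16.5), np.float64(16.1), np.float64(0.2)], np.float64(0.003)], [[np.float64(-16.5), np.float64(16.1), np.float64(0.1)], np.float64(0.003)]]
[[[np.float64(-16.4), np.float64(16.2), np.float64(0.2)], np.float64(0.003)], [[np.float64(-16.4), np.float64(16.2), np.float64(0.1)], np.float64(0.003)], [[np.float64(-16.3), np.float64(16.2), np.float64(0.2)], np.float64(0.003)], [[np.float64(-16.3), np.float64(16.3), np.float64(0.1)], np.float64(0.003)], [[np.float64(-16.3), np.float64(16.4), np.float64(0.2)], np.float64(0.003)]]
```

Call:
apply_moves([
  [35, [-16.6, 16, 0], 0.003],
  [35, [-16.6, 16, 0], 0.003],
  [35, [-16.6, 16, 0], 0.003],
  [35, [-16.5, 16, 0], 0.003],
  [35, [-16.5, 16, 0], 0.003],
])

```text
t: 7.58
tool_pos: [0.58, 0.0402, 0.3166]
orientation: [0.226, -3.131, -0.0]
force: [0.2, 0.1, -1.7]
opening: 0.0438
```

Call:
apply_moves([
  [35, [-16.4, 16.2, 0], 0.003],
  [35, [-16.4, 16.2, 0], 0.003],
  [35, [-16.3, 16.2, 0], 0.003],
  [35, [-16.3, 16.3, 0], 0.003],
  [35, [-16.3, 16.4, 0], 0.003],
])

```text
t: 8.2
tool_pos: [0.6498, 0.1319, 0.3163]
orientation: [0.202, -3.132, 0.0]
force: [-0.4, 0.4, -2.4]
opening: 0.0443
```

Call:
apply_moves([
  [35, [0, 0, 20], 0],
  [35, [0, 0, 20], 0],
  [35, [0, 0, 12], 0],
  [35, [0, 0, 0], 0],
  [35, [0, 0, 0], 0],
])

```text
t: 8.82
tool_pos: [0.65, 0.131, 0.2671]
orientation: [-0.202, 3.134, -0.0]
force: [-0.2, -0.1, -2.4]
opening: 0.0436
```

Run:
```python
from h import *
c=viewer.get_calibration("wrist"); tilt('pics/w6.png',7.6)
plan((649.9,131.4,252.6),187.6,1)
for X in ((560.3,119.4),(571.2,120.8)):
    for y in(-27,-13,13,27): print(proj("wrist",np.array([X[0]-.132*y,X[1]+.991*y,44])/1000,c).round(1))
im=cv2.imread('pics/w6.png'); cv2.imwrite('pics/w6z.png',cv2.resize(im[20:220,180:380],None,fx=3,fy=3,interpolation=cv2.INTER_CUBIC))
```

```text
G [650.  131.  100.1] F [-0.2 -0.1 -2.4] T [ 0.08 -0.07 -0.  ] t 8.82 op 43.6
edges [(91, -13), (93, 24), (111, -12), (125, 15), (126, 38), (127, 21), (133, -60), (166, -13), (170, -26), (171, -18), (202, 30), (203, 12)]
0 119.6 120.6 174.8 335.2
4 124.0 126.3 171.1 334.9
8 128.7 132.2 168.2 334.4
12 133.8 138.4 166.0 333.5
16 139.3 144.9 164.6 332.4
at [650.2 131.1 267.6] ang -172.61 F [ 0.3 -0.1 -2.9] open 44.1 t 8.88
[[[np.float64(0.3), np.float64(0.3), np.float64(15.0)], np.float64(-0.004)]]
[236.8 101.5]
[259.4 100.9]
[301.8 100.8]
[324.4 101.2]
[236.9 118.9]
[259.4 118.4]
[301.7 118.3]
[324.3 118.7]
```

View pics/w6z.png

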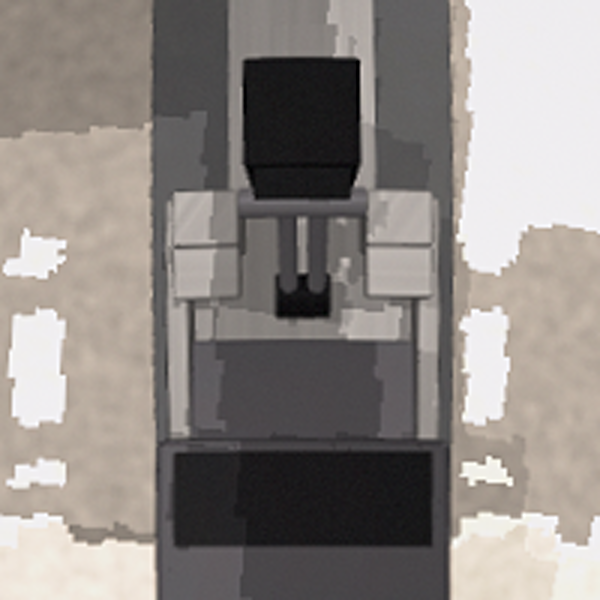

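Hook front row 119 matches the predicted 118.6, and foot and hooks are centred to a pixel. Lowering to the floor.

Call:
apply_moves([
  [35, [0, 0, 8], 0],
  [35, [0, 0, 8], 0],
  [35, [0, 0, 4], 0],
  [35, [0, 0, 0], 0],
])

```text
t: 9.38
tool_pos: [0.6496, 0.1313, 0.2457]
orientation: [0.203, -3.134, 0.0]
force: [-0.8, 0.4, -2.4]
opening: 0.0439
```

Call:
apply_moves([
  [35, [0, 0, 1.5], 0],
  [35, [0, 0, 0], 0],
])

```text
t: 9.62
tool_pos: [0.6499, 0.1313, 0.2451]
orientation: [-0.203, 3.135, -0.0]
force: [1.1, 0.0, -2.5]
opening: 0.0437
```

Call:
apply_moves([
  [35, [0, 0, 1.5], 0],
  [35, [0, 0, 0], 0],
])

```text
t: 9.88
tool_pos: [0.6502, 0.1314, 0.2443]
orientation: [-0.203, 3.134, 0.0]
force: [0.5, -0.4, 3.0]
opening: 0.044
```

Call:
apply_moves([
  [35, [3, 0, -0.5], 0],
  [35, [3, 0, 0], 0],
  [35, [2, 0, 0], 0],
  [35, [2, 0, 0], 0],
  [35, [0, 0, 0], 0],
])

```text
t: 10.5
tool_pos: [0.6405, 0.1301, 0.2447]
orientation: [-0.203, 3.132, 0.0]
force: [5.0, 1.5, -1.0]
opening: 0.0436
```

Call:
apply_moves([
  [35, [1.5, 0, 0], 0],
  [35, [1.5, 0, 0], 0],
  [35, [0, 0, 0], 0],
])

```text
t: 10.88
tool_pos: [0.6377, 0.1297, 0.2447]
orientation: [-0.202, 3.132, 0.0]
force: [5.9, 1.3, -2.1]
opening: 0.0439
```

Call:
apply_moves([
  [35, [1.5, 0, 0], 0],
  [35, [1.5, 0, 0], 0],
  [35, [0, 0, 0], 0],
])

```text
t: 11.25
tool_pos: [0.6348, 0.1293, 0.2448]
orientation: [-0.202, 3.131, 0.0]
force: [7.1, 1.1, -1.5]
opening: 0.044
```

Run:
```python
from h import *
tilt('pics/w7.png',7.6)
im=cv2.imread('pics/w7.png'); a=cv2.resize(im[60:200,200:360],None,fx=4,fy=4,interpolation=cv2.INTER_CUBIC)
cv2.imwrite('pics/w7z.png',a)
```

```text
G [634.8 129.3  77.8] F [ 7.1  1.1 -1.5] T [ 0.17 -1.33  0.01] t 11.25 op 44.0
edges [(109, 67), (110, 17), (116, 18), (119, -12), (134, 17), (166, -13), (170, -17), (171, -31), (202, 30), (203, 12)]
0 118.6 119.6 173.9 334.5
4 123.0 125.3 170.2 334.3
8 127.8 131.3 167.3 333.7
12 132.9 137.5 165.1 332.9
16 138.3 143.9 163.7 331.7
```

View pics/w7z.png

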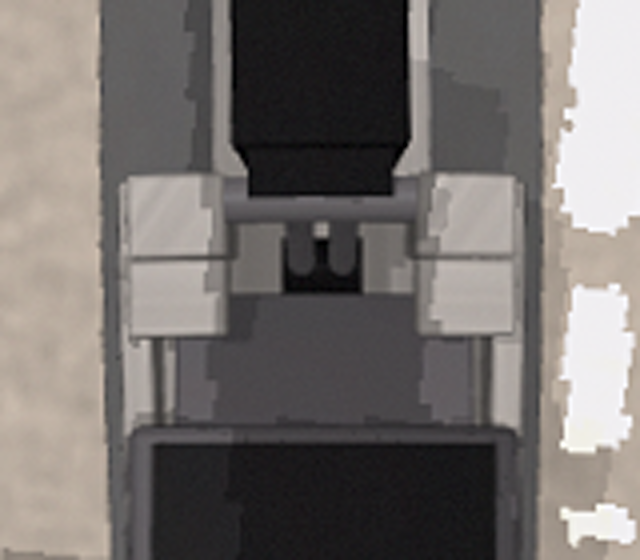

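Foot tip edge (y≈293) lies between hook front (335) and stop line (257): it is under both hooks and pressing the lever. Pushing on gently.

Call:
apply_moves([
  [35, [1.5, 0, 0], 0],
  [35, [1, 0, 0], 0],
  [35, [0, 0, 0], 0],
])

```text
t: 11.68
tool_pos: [0.6325, 0.129, 0.245]
orientation: [-0.202, 3.131, 0.0]
force: [6.6, 1.9, -2.1]
opening: 0.0436
```

Call:
apply_moves([
  [35, [1, 0, 0], 0],
  [35, [0.5, 0, 0], 0],
  [35, [0, 0, 0], 0],
])

```text
t: 12.05
tool_pos: [0.6313, 0.1288, 0.2454]
orientation: [-0.202, 3.13, 0.0]
force: [7.5, 1.4, -0.9]
opening: 0.044
```

Call:
apply_moves([
  [35, [1, 0, 0], 0],
  [35, [0, 0, 0], 0],
])

```text
t: 12.3
tool_pos: [0.6303, 0.1287, 0.2454]
orientation: [-0.202, 3.13, 0.0]
force: [7.1, 1.2, -2.3]
opening: 0.0439
```

Call:
apply_moves([
  [35, [1, 0, 0], 0],
  [35, [0, 0, 0], 0],
])

```text
t: 12.55
tool_pos: [0.6294, 0.1286, 0.2455]
orientation: [-0.202, 3.129, 0.001]
force: [8.5, 1.1, -0.5]
opening: 0.0436
```

Call:
apply_moves([
  [35, [0.5, 0, 0], 0],
  [35, [-1.7, 0, 2.4], 0],
  [35, [-1.6, 0, 2.4], 0],
  [35, [0, 0, 0], 0],
], grip_force=40)

```text
t: 13.05
tool_pos: [0.6322, 0.129, 0.2418]
orientation: [-0.202, 3.13, 0.0]
force: [4.4, 0.8, 7.6]
opening: 0.0437
```

```bash
python3 -c "
from h import *
tilt('pics/w8.png',7.6)"
```

```text
G [632.2 129.   74.8] F [4.4 0.8 7.6] T [ 0.07 -0.31  0.  ] t 13.05 op 43.7
edges [(113, 23), (114, 64), (119, -14), (130, 20), (171, -17), (172, -30), (203, 16), (204, 25)]
0 118.0 119.0 173.3 334.1
4 122.4 124.7 169.6 333.8
8 127.2 130.7 166.7 333.3
12 132.3 136.9 164.5 332.4
16 137.7 143.4 163.1 331.3
```

Call:
apply_moves([
  [35, [-1, 0, 2.5], 0],
  [35, [-1, 0, 2.5], 0],
  [35, [0, 0, 0], 0],
])

```text
t: 13.48
tool_pos: [0.6347, 0.1293, 0.2375]
orientation: [-0.202, 3.128, 0.001]
force: [6.1, 0.2, 8.5]
opening: 0.0435
```

```bash
python3 -c "
from h import *
tilt('pics/w9.png',7.6)"
```

```text
G [634.7 129.3  70.5] F [6.1 0.2 8.5] T [ 0.17 -0.55  0.03] t 13.47 op 43.5
edges [(106, 15), (107, 47), (108, 17), (113, -13), (127, 16), (168, -17), (170, 16), (174, -34), (206, 26), (207, 20)]
0 117.3 118.3 172.6 333.5
4 121.7 124.0 168.9 333.3
8 126.4 130.0 166.0 332.7
12 131.6 136.2 163.8 331.9
16 137.0 142.6 162.4 330.7
```

Call:
apply_moves([
  [35, [1.5, 0, 0], 0],
  [35, [-0.8, 0, 2.5], 0],
  [35, [-0.8, 0, 2.5], 0],
  [35, [0, 0, 0], 0],
])

```text
t: 14.02
tool_pos: [0.6358, 0.1294, 0.2337]
orientation: [-0.202, 3.124, 0.001]
force: [9.6, 1.7, 10.8]
opening: 0.0436
```

```bash
python3 -c "
from h import *
tilt('pics/w10.png',7.6)"
```

```text
G [635.8 129.4  66.7] F [ 9.6  1.7 10.8] T [ 0.23 -1.17  0.02] t 14.03 op 43.6
edges [(103, 73), (124, 27), (167, -21), (173, 14), (177, -20), (178, -27), (210, 26), (211, 21)]
0 116.0 117.0 171.4 332.5
4 120.4 122.7 167.6 332.3
8 125.2 128.7 164.7 331.8
12 130.3 134.9 162.6 330.9
16 135.8 141.4 161.1 329.8
```

Tip/front edge spacing now implies a tilt near 3°, so the rear is already below the sill's top and inside it. Let it down the rest.

Call:
apply_moves([
  [35, [-0.8, 0, 2.5], 0],
  [35, [-0.8, 0, 2], 0],
  [35, [0, 0, 0], 0],
])

```text
t: 14.45
tool_pos: [0.6375, 0.1296, 0.2293]
orientation: [-0.202, 3.124, 0.001]
force: [10.6, 1.2, 10.3]
opening: 0.0436
```

```bash
python3 -c "
from h import *
tilt('pics/w11.png',7.6)"
```

```text
G [637.5 129.6  62.3] F [10.6  1.2 10.3] T [ 0.3  -1.28 -0.04] t 14.45 op 43.6
edges [(98, 70), (104, -14), (121, 13), (122, 18), (165, -15), (181, -13), (182, -32), (215, 37)]
0 115.8 116.8 171.1 332.3
4 120.2 122.5 167.4 332.1
8 125.0 128.5 164.5 331.6
12 130.1 134.7 162.4 330.7
16 135.6 141.2 160.9 329.6
```

Call:
apply_moves([
  [35, [0, 0, 1], 0],
  [35, [0, 0, 0], 0],
])

```text
t: 14.75
tool_pos: [0.6376, 0.1296, 0.2289]
orientation: [-0.202, 3.123, 0.001]
force: [9.9, 0.5, 14.4]
opening: 0.044
```

Call:
apply_moves([
  [35, [0, 0, 0], 0],
  [46, [0, 0, 0], 0],
  [55, [0, 0, 0], 0],
  [70, [0, 0, 0], 0],
  [70, [0, 0, 0], 0],
], grip_force=5)

```text
t: 15.38
tool_pos: [0.6342, 0.1293, 0.2232]
orientation: [0.203, -3.134, 0.0]
force: [0.3, -0.3, -0.1]
opening: 0.0682
```

Run:
```python
from h import *
tilt('pics/w12.png',7.6)
im=cv2.imread('pics/w12.png'); s=viewer.read_camera("scene")[170:250,265:375]
a=cv2.resize(im[50:260,190:370],None,fx=2.5,fy=2.5); b=cv2.resize(s,(350,254),interpolation=cv2.INTER_CUBIC)
cv2.imwrite('pics/w12z.png',np.hstack([a,cv2.copyMakeBorder(b,0,a.shape[0]-254,0,0,0)]))
```

```text
G [634.2 129.3  56.2] F [ 0.3 -0.3 -0.1] T [ 0.02 -0.02 -0.03] t 15.38 op 68.2
edges [(108, 27), (109, 45), (118, -13), (136, 31), (181, -13), (203, -19), (204, -29)]
0 120.3 121.3 175.4 335.7
4 124.6 126.9 171.7 335.4
8 129.4 132.9 168.8 334.9
12 134.5 139.1 166.7 334.0
16 139.9 145.5 165.2 332.9
```

View pics/w12z.png

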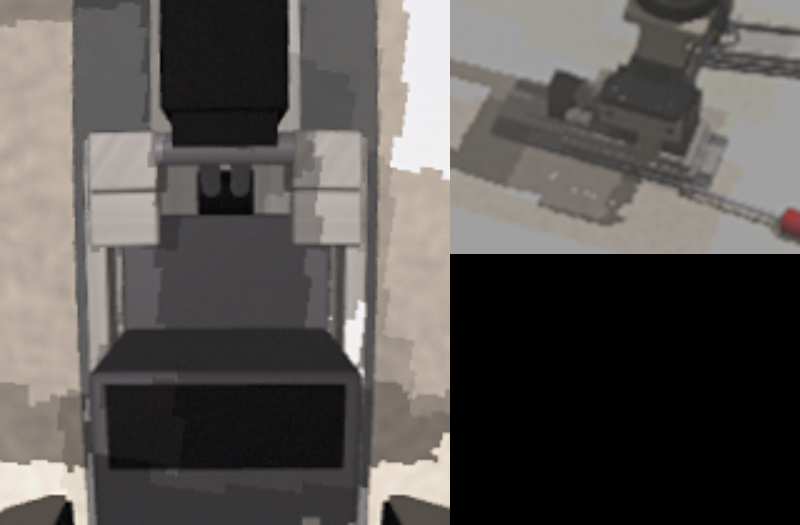

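Foot is under the hooks, tip a few mm off the stop line. Retreating straight up for a check.

Call:
apply_moves([
  [70, [0, 0, -15], 0],
  [70, [0, 0, -25], 0],
  [70, [0, 0, -30], 0],
  [70, [0, 0, -30], 0],
  [70, [-20, 0, -20], 0],
])

```text
t: 16.1
tool_pos: [0.6544, 0.132, 0.3474]
orientation: [-0.203, 3.132, 0.0]
force: [0.8, -0.1, 0.2]
opening: 0.0701
```

Call:
apply_moves([
  [70, [-20, 0, -10], 0],
  [70, [-15, 0, 0], 0],
  [70, [0, 0, 0], 0],
])

```text
t: 16.48
tool_pos: [0.6896, 0.1364, 0.3548]
orientation: [-0.203, 3.134, 0.0]
force: [0.1, -0.2, -0.3]
opening: 0.07
```

Run:
```python
from h import *
import pickle
c=viewer.get_calibration("wrist"); im=viewer.read_camera("wrist"); cv2.imwrite("pics/w13.png",im); pickle.dump(c,open("w13.pkl","wb"))
plan((690,133,330),187.6,1)
s=viewer.read_camera("scene")[170:250,265:375]
a=cv2.resize(im[20:230,200:360],None,fx=2.8,fy=2.8,interpolation=cv2.INTER_CUBIC); b=cv2.resize(s,(350,254),interpolation=cv2.INTER_CUBIC)
cv2.imwrite('pics/w13z.png',np.hstack([a,cv2.copyMakeBorder(b,0,a.shape[0]-254,0,0,0)]))
```

```text
at [689.  136.4 354.3] ang -172.6 F [ 0.3 -0.4  0.5] open 69.9 t 16.52
[[[np.float64(-0.5), np.float64(-3.5), np.float64(24.3)], np.float64(-0.003)]]
```

View pics/w13z.png

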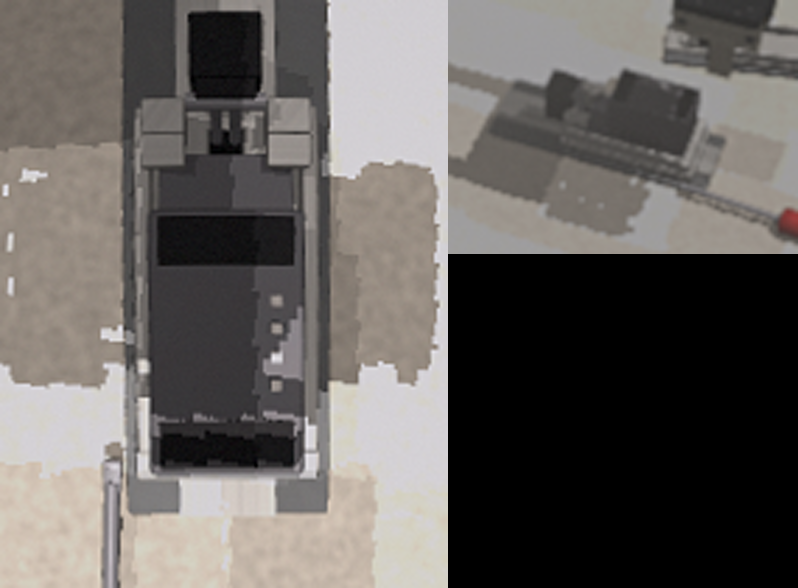

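Module sits in the pocket; the top face spans (150–304, 212–472) and the tip lies near y≈155 below the hooks. Numerical check:

Run:
```python
from h import *
import pickle
c=pickle.load(open("w13.pkl","rb")); e=np.array([.9912,.1323]); st=np.array([560.3,119.4])
f=lambda x,y,z:plane("wrist",(200+(x-1)/2.8,20+(y-1)/2.8),z,c)[:2]*1000
F=[f(150,212,.078),f(304,212,.078)];R_=[f(152,472,.078),f(301,472,.078)]
al=lambda p:((p-st)@e).round(1)
print("widths",np.linalg.norm(F[0]-F[1]),np.linalg.norm(R_[0]-R_[1]),"front",[al(p) for p in F],"rear",[al(p) for p in R_],"hookfront",al(f(165,166,.044)),al(f(290,166,.044)))
print("tip edge between hooks",al(f(225,154,.032)),"if z .032")
```

```text
widths 42.721385704808874 42.580276809340425 front [np.float64(30.1), np.float64(30.2)] rear [np.float64(104.0), np.float64(104.1)] hookfront 11.2 11.3
tip edge between hooks 5.3 if z .032
```

```bash
python3 -c "
from h import *
print(order.close_job())"
```

```text
the job is handed in; nothing more can be done
None
```

The footed module is in the middle-sized dock, lying flat with its foot under both hooks and its rear end behind the sill. I handed the job in at about 16.5 s of the 48 s allowed.

**What I did:**
- I gripped the module behind its centre and lifted it. At 5 N it came up level instead of tilting, so I eased the grip to 3 N and the foot end sank to about 12°.
- I then locked the grip and carried it over. I set the foot on the nest floor and slid it under the hooks, with 5–8.5 N along x at the wrist. I let the rear end down, released it and backed off upwards.

**Last checks, from the final wrist picture:**

| Distance from the stop faces | Measured | Expected |
|---|---|---|
| Foot tip | 5.3 mm | 5 mm |
| Block front | 30 mm | 29 mm |
| Rear end | 104 mm | 105 mm |

- **Flatness:** the front and rear top edges came out at the same width (42.7 and 42.6 mm), so the module is level.
- **Contact forces:** after release the wrist read about zero. During lowering it peaked at about 14 N vertically in the readings I took, well inside the limits.
- **Lever:** I did not read the lever angle directly. That it is pressed rests on the foot tip sitting at the sill-resting position.
- **Disagreements:** the pads slipped about 2 mm along the module as it came down. All my camera sizes read 1–3% small. Neither affected the fit.
- **Other objects:** I touched nothing else, but made no separate before-and-after check of the other objects.

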